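# Fetch the check weight from the drawer for the balance

## Robot

A 7-joint arm with a two-finger parallel gripper is mounted at the origin on the work surface. World frame = base frame: x ahead of the robot, y to its left, z up, the work surface at z = 0. Lengths are in m, angles in rad, forces in N, time in s.
With the tool pointing down it reaches from about 0.4 to 0.85 m from the base axis. Payload 4.5 kg.
Tool frame: the origin (TCP) lies between the finger pads; the fingertips stand 22 mm ahead of it and the grasp point (between the pads) lies 3 mm ahead of it; z points along the fingers, y is the line along which they close (so a half turn about z gives the same grasp; the last joint's range is limited). The gripper opens to 85 mm and grips with 20 to 120 N. Pads are 22 mm wide; open, the fingers measure 114 mm over their backs; the gripper's body (76 mm by 85 mm) begins 54 mm behind the grasp point. The pads swing forward as they close: fully open they stand 13 mm farther back than shut.
Start: joints at [1.157, 0.689, -0.195, 1.565, 0.157, 0.902, -0.215], TCP at [0.271, -0.563, 0.253] pointing down, gripper open.
Joint ranges: [-3.01, 3.01], [-0.46, 2.08], [-1.47, 1.51], [0.13, 2.56], [-1, 4.14], [0.04, 2.09], [-2.66, 2.66]. Speed limits (rad/s): [2.57, 2.57, 3.14, 3.14, 3.14, 3.14, 3.14].

## Interface

Orientations are given as a unit quaternion [x, y, z, w].
In Python, from cell import sensors, cams, arm gives the robot as it stands.
- The arm moves only by the tool step_arm, never from a script. Its argument "series" is text: rows parted by semicolons, each of 5 numbers parted by spaces: the shift along the tool's x, y, z in m, then the turn about the tool's z in rad, then the finger opening in m, from 0 to 0.0854. In form: tx ty tz roll grip; .... A call has 1 to 20 rows; each row is the pose to reach, as a shift and turn from the pose commanded when the call began, along the tool's axes at that moment; what a row does not reach only later rows make up. A row lasts 1/12 s, in which the tool goes at most 41.7 mm and 7.16 degrees, less where a joint would pass 70% of its speed; a pose out of reach is approached as far as the arm can. A call with a gripper value outside its range is refused whole. The fingers move at their own pace and stop on an object; "grip_force" is the grip in N (left out, the last holds). Time passes only in rows, so rows that repeat a pose let the fingers close. It gives the time, the measured TCP pose, the force, the opening and the grip force at its end, in the units of the state.
- sensors.sense(): the state, without advancing time (a new reading comes with each control period).
- cams.grab_frame(name): name is "side" or "top"; returns a dict with "pixels" (480x640x3 uint8, blue, green, red), "z_map" (480x640 float32, m along the optical axis (not along the pixel's ray), 0 where there is no reading), "mtx" (3x3 intrinsics, pixels), "R" (3x3) and "t" (3): a world point X has camera coordinates R X + t. Camera axes: x right, y down, z forward; pixel columns grow to the right and rows downward; lengths in m; the calibration is good to about 2 mm. A picture is of the moment at which its call begins.
- arm.job_done(): hands the job in; it is judged then, once.
The state is a dict: "t": time; "joint_pos": joint angles; "joint_vel": joint speeds; "effort": joint torques, N m; "tool_pos": TCP position; "tool_rot": TCP orientation; "force": force on the tool from outside, world axes, zero at the start; "ft_torque": the same for the moment, N m; "width": finger opening in m; "gripper_force": force on a finger pad.
Only numpy, scipy, OpenCV 4.12 (cv2) and the standard library are available. Lean on these libraries where they do the work, as an engineer would, in place of code of your own. Each camera call takes 0.05 s, during which the arm holds its last target. There are 200 camera calls.

## Task

The balance is due its check: pull open the top drawer of the bench unit by its handle, take out the larger of the two steel weights, carry it over the balance's glass wind shield and stand it gently, upright, on the middle of the pan. Then push the drawer fully shut again, with the smaller weight still standing inside it. Do not bump the glass shield, leave the lower drawer shut, and leave the other things on the bench where they are.

Things in the scene. Friction and masses are not known exactly. Their poses are not given: they have to be found in the camera images.
- cab_front (a point): fixed grey drawer unit, two white drawers one above the other, 220 mm deep (x), 280 wide (y), 194 tall, on the left or right half of the bench. This point: middle of the unit's front face at the height of its top; own -x points out of the fronts, towards the robot. The case top, 12 mm thick, starts 15 mm behind it; a flat rack of orange-capped tubes (35 mm tall) is fixed on the top's rear half
- cab_drawer0 (a joint): top drawer: opening in m, 0 = shut, growing as it slides out along the unit's -x to 0.15; it may start up to 12 mm ajar. Inside: floor 107 mm above the bench, 175 mm deep, 238 wide; side walls rise 65 mm, the front panel (15 mm thick) 74 mm above the floor. A dusting brush lies across its rear
- cab_drawer0_handle (a point): middle of the top drawer's handle: a level steel bar, 11 mm thick, 120 mm long along the unit's y, its axis 35 mm in front of the drawer's face and 38 mm below the unit's top, on two stems 51 mm either side of the middle. Moves with the drawer; axes as the unit's. The drawer's floor lies 49 mm below this point and starts 56 mm behind it
- cab_drawer1 (a joint): lower drawer: its opening in m, 0 = shut; keep it shut
- weight: the larger check weight: plain steel cylinder 38 mm across and 44 mm tall with a small knob (22 mm across) on top, 60 mm tall in all, about 0.5 kg, standing upright in the top drawer, in its left or right half, 44 to 64 mm behind the inner face of its front. Origin: centre of its underside, z up
- small_weight: the smaller check weight of the same shape and steel: 26 mm across, 30 mm tall, 43 mm with its knob, about 0.15 kg, standing upright in the other half of the top drawer. Origin: centre of its underside, z up
- pan_top (a point): centre of the top face of the balance's pan: a round metal plate 100 mm across, 6 thick, 78 mm above the bench. The balance is a fixed low white box, 60 mm tall, 210 wide, from 210 mm in front of this point (own -x, towards the robot; display there) to 110 mm behind it, on the half of the bench without the drawer unit. Axes as the balance's
- shield: wind shield of the balance: four clear glass walls, open at the top, 180 mm by 180 mm inside, walls 4 mm thick, centred on the pan, rims 148 mm above the bench. Origin: on the pan's axis 60 mm above the bench; walls parallel to its x and y
- pan: the pan itself; origin on its axis 18 mm below its top face
- vial: small amber glass jar with black cap, 32 mm across, 75 mm tall, standing at the far side between drawer unit and balance; leave it alone. Origin: centre of its underside
- wash_bottle: white plastic bottle with a yellow cap, 70 mm across, 170 mm tall, at the left side of the bench; leave it alone. Origin: centre of its underside
- reagent: amber bottle with black cap, 64 mm across, 140 mm tall, at the left side; leave it alone. Origin: centre of its underside
- beaker: empty glass cup, 70 mm across, 90 mm tall, at the right side; leave it alone. Origin: centre of its underside

How it is judged:
By the outcome, as a careful person would: the job done as asked, in the order asked, and still so for the second after the job is handed in, with the robot touching nothing.
It also fails if it takes over 72 s, if anything falls off the work surface, if the arm or the gripper's body presses on something with over 40 N, if the wrist force passes 120 N, or if a joint passes its speed limit or range.

## Working session

There is one attempt and no reset: what is moved stays moved. The work goes in short steps, Python scripts to look and compute and a tool call to move; the robot and the scene stay as the last step left them, time stands still between calls to the robot, and variables do not carry over. Pictures are saved under pics/ and viewed, at most 10 in all, crops included, and the job is handed in when it is done.

Besides the shell and the picture viewer there is one more tool, called as name(argument=value, ...), one argument or row to a line, values as JSON. step_arm: Moves the arm, as the interface text tells. Its arguments: {"type":"object","properties":{"series":{"type":"string"},"grip_force":{"type":"number"}},"required":["series"]}

```bash
mkdir -p pics; cat > h.py <<'E'
import numpy as np, cv2
from cell import sensors, cams, arm
def grab(n,tag):
    f=cams.grab_frame(n); cv2.imwrite(f'pics/{tag}.png',f['pixels']); np.savez(f'{tag}.npz',**f); return f
def pt(f,u,v,z=None):
    K=f['mtx'];r=np.linalg.inv(K)@[u,v,1.]
    R,t=f['R'],f['t']
    if z is None: return R.T@(r*f['z_map'][int(v),int(u)]-t)
    c=-R.T@t; d=R.T@r; return c+d*(z-c[2])/d[2]
E
python3 - <<'E'
from h import *
for n in('top','side'):
    f=grab(n,n+'0'); print(n,-f['R'].T@f['t'],f['R'].round(3).tolist())
s=sensors.sense();print(s)
E
```

```text
top [ 4.07184658e-01 -5.90515554e-04  1.29766926e+00] [[-0.004, -1.0, 0.01], [-0.983, 0.002, -0.184], [0.184, -0.011, -0.983]]
side [ 0.43565861 -0.87782944  1.01217543] [[0.981, -0.195, 0.021], [-0.12, -0.683, -0.721], [0.155, 0.704, -0.693]]
{'t': 0.1, 'joint_pos': array([ 1.15679891,  0.68993722, -0.1945522 ,  1.56624324,  0.15730182,
        0.90250381, -0.21510293]), 'joint_vel': array([-6.01205500e-05, -2.34206703e-03, -6.00899842e-05, -1.69723812e-03,
       -6.81098362e-04,  9.70518629e-04, -1.97692792e-03]), 'effort': array([-3.80699581e-03, -5.40608919e+01, -1.27113562e+00, -1.58984113e+01,
        9.47549706e-03,  4.48481325e-03, -8.14056193e-06]), 'tool_pos': array([ 0.27035113, -0.56288984,  0.25254101]), 'tool_rot': array([ 9.75027800e-01,  2.22081220e-01, -2.37947435e-04, -8.15121664e-04]), 'force': array([ 0.07148793, -0.05097156,  0.13960628]), 'ft_torque': array([-0.04049154, -0.01703345, -0.01277096]), 'gripper_force': 0.0, 'width': 0.08570528036205322}
```

View pics/top0.png

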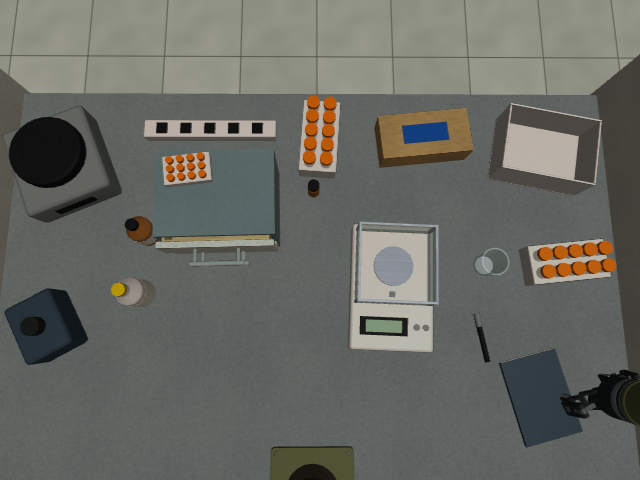

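View pics/side0.png

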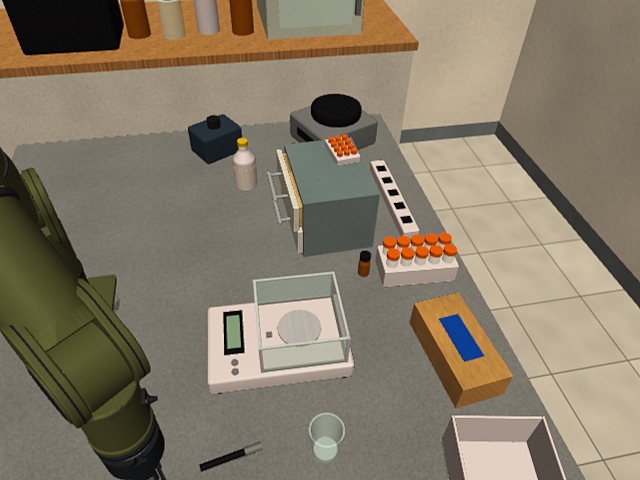

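```bash
python3 - <<'E'
from h import *
p=cv2.imread('pics/top0.png')
a=cv2.resize(p[140:280,140:290],None,fx=4,fy=4,interpolation=cv2.INTER_CUBIC)
b=cv2.resize(p[215:360,340:450],None,fx=4,fy=4,interpolation=cv2.INTER_CUBIC)
c=np.zeros((580,1040,3),np.uint8);c[:560,:600]=a;c[:580,600:]=b
c=c[:, :]
c=cv2.resize(c,None,fx=.769,fy=.769,interpolation=cv2.INTER_AREA)
print(c.shape)
cv2.imwrite('pics/crop0.png',c)
f=np.load('top0.npz')
# depth-based: handle pts, top pts
def cloud(f):
    v,u=np.mgrid[:480,:640];z=f['z_map'];K=f['mtx']
    r=np.stack([(u-K[0,2])/K[0,0]*z,(v-K[1,2])/K[1,1]*z,z],-1)-f['t']
    return r@f['R'],z>0
P,ok=cloud(f)
# handle
m=np.zeros((480,640),bool);m[255:272,180:260]=1
h=P[m&ok&(P[...,2]>.12)&(P[...,2]<.2)]
# bar pts only
print('handle n',len(h),h.min(0),h.max(0))
m[:]=0;m[145:240,150:285]=1
t=P[m&ok&(abs(P[...,2]-.194)<.006)]; print('top',len(t),t.mean(0));print(cv2.minAreaRect(t[:,:2].astype(np.float32)))
m[:]=0;m[245:290,370:420]=1
t=P[m&ok&(abs(P[...,2]-.078)<.006)]; print('pan',len(t),t.mean(0),t.min(0),t.max(0));print(cv2.minEnclosingCircle(t[:,:2].astype(np.float32)))
m[:]=0;m[210:320,340:450]=1
t=P[m&ok&(P[...,2]>.135)&(P[...,2]<.16)]; print('rim',len(t),t.mean(0) if len(t) else 0);print(cv2.minAreaRect(t[:,:2].astype(np.float32)) if len(t) else '')
m[:]=0;m[215:360,340:450]=1
t=P[m&ok&(abs(P[...,2]-.06)<.006)]; print('box',len(t));print(cv2.minAreaRect(t[:,:2].astype(np.float32)))
E
```

```text
(446, 800, 3)
handle n 298 [0.53796357 0.15927055 0.15201321] [0.56248238 0.28722335 0.16775703]
top 8726 [0.69441444 0.21726122 0.19506481]
((0.7065073847770691, 0.2288598269224167), (0.20702992379665375, 0.28140246868133545), 1.3367891311645508)
pan 1216 [ 0.54528144 -0.20409218  0.07852006] [ 0.49628179 -0.25444782  0.07203673] [ 0.59525924 -0.15511142  0.08389593]
((0.5457289218902588, -0.20433224737644196), 0.05022408440709114)
rim 953 [ 0.5475938  -0.21253409  0.14743867]
((0.5456518530845642, -0.20473060011863708), (0.19111356139183044, 0.19127723574638367), 87.33370971679688)
box 7336
((0.4940233826637268, -0.20094549655914307), (0.20783324539661407, 0.31622567772865295), 87.41230773925781)
```

View pics/crop0.png

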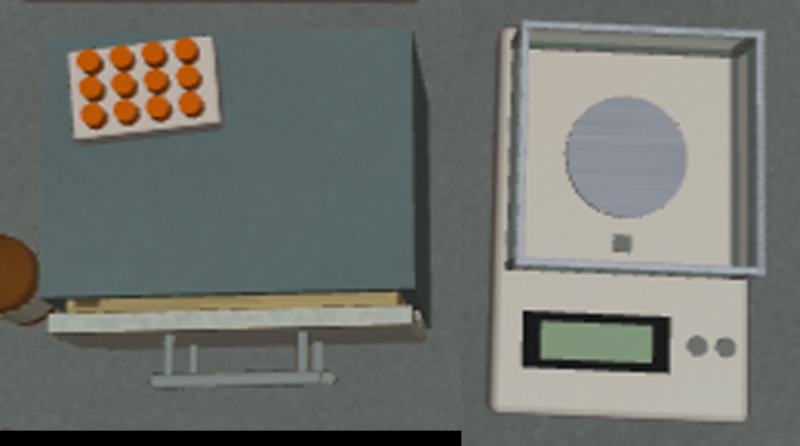

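```bash
cat >> h.py <<'E'
from scipy.spatial.transform import Rotation as Ro
def cloud(f):
    v,u=np.mgrid[:480,:640];z=f['z_map'];K=f['mtx']
    r=np.stack([(u-K[0,2])/K[0,0]*z,(v-K[1,2])/K[1,1]*z,z],-1)-f['t']
    return r@f['R'],z>0
def plan(pos,yang=None):
    "shift in tool axes to world TCP pos, roll so that tool y has world angle yang (deg, mod 180)"
    s=sensors.sense();M=Ro.from_quat(s['tool_rot']).as_matrix()
    a=np.degrees(np.arctan2(M[1,1],M[0,1])); r=0
    if yang is not None: r=-np.radians((yang-a+90)%180-90)
    print('pos',s['tool_pos'].round(4),'yang',a.round(2),'F',s['force'].round(1),'w',round(s['width'],4),'gf',round(s['gripper_force'],1),'t',round(s['t'],2),'j',s['joint_pos'].round(2))
    print('shift',(M.T@(np.array(pos)-s['tool_pos'])).round(4),'roll',round(r,4))
E
python3 - <<'E'
from h import *
for n in('top','side'):
    f=np.load(n+'0.npz');P,ok=cloud(f)
    m=ok&(abs(P[...,2]-.16)<.007)&(P[...,0]>.525)&(P[...,0]<.57)&(P[...,1]>.1)&(P[...,1]<.33)
    h=P[m].astype(float);
    b=h[h[:,0]<np.median(h[:,0])+.008]
    k=np.polyfit(b[:,1],b[:,0],1);print(n,len(h),len(b),'slope',k,'y',b[:,1].min(),b[:,1].max(),'mean',b.mean(0),'zmax',b[:,2].max())
    m=ok&(abs(P[...,2]-.181)<.006)&(P[...,0]>.56)&(P[...,0]<.605)&(P[...,1]>.07)&(P[...,1]<.37)
    d=P[m];print('front top',len(d),d.min(0),d.max(0),d.mean(0))
plan([.545,.222,.30],1.4)
E
```

```text
top 317 268 slope [-0.0158187   0.54743538] y 0.15927054559586762 0.2872233537136798 mean [0.54387167 0.22528451 0.16125708] zmax 0.16661087296201202
front top 839 [0.57547911 0.08811379 0.17501159] [0.6049896  0.36474109 0.18695093] [0.5866962 0.2270334 0.1820596]
side 157 125 slope [-0.02748506  0.5494948 ] y 0.1563627962260773 0.2845497009698534 mean [0.54350622 0.21788506 0.15950762] zmax 0.16426844500846663
front top 375 [0.57504606 0.08435455 0.17507209] [0.60470124 0.36100827 0.18697409] [0.5866863  0.21430879 0.18072047]
pos [ 0.2704 -0.5629  0.2525] yang -64.34 F [ 0.1 -0.1  0.1] w 0.0857 gf 0.0 t 0.1 j [ 1.16  0.69 -0.19  1.57  0.16  0.9  -0.22]
shift [ 0.5875 -0.5886 -0.0465] roll -1.1473
```

step_arm(
  series="0 0 -0.04 0 0.024; 0.04 -0.04 -0.045 -0.1 0.024; 0.5875 -0.5885 -0.0465 -1.147 0.024; 0.5875 -0.5885 -0.0465 -1.147 0.024; 0.5875 -0.5885 -0.0465 -1.147 0.024; 0.5875 -0.5885 -0.0465 -1.147 0.024; 0.5875 -0.5885 -0.0465 -1.147 0.024; 0.5875 -0.5885 -0.0465 -1.147 0.024; 0.5875 -0.5885 -0.0465 -1.147 0.024; 0.5875 -0.5885 -0.0465 -1.147 0.024; 0.5875 -0.5885 -0.0465 -1.147 0.024; 0.5875 -0.5885 -0.0465 -1.147 0.024; 0.5875 -0.5885 -0.0465 -1.147 0.024; 0.5875 -0.5885 -0.0465 -1.147 0.024; 0.5875 -0.5885 -0.0465 -1.147 0.024; 0.5875 -0.5885 -0.0465 -1.147 0.024; 0.5875 -0.5885 -0.0465 -1.147 0.024; 0.5875 -0.5885 -0.0465 -1.147 0.024; 0.5875 -0.5885 -0.0465 -1.147 0.024; 0.5875 -0.5885 -0.0465 -1.147 0.024",
  grip_force=30,
)

```text
t: 1.77
tool_pos: [0.5322, 0.1854, 0.2993]
tool_rot: [0.699, 0.716, -0.001, 0.0]
force: [1.2, -1.1, 0.9]
width: 0.0244
gripper_force: 0.0
```

```bash
python3 -c "
from h import *
plan([.5438,.222,.22],1.3)
plan([.5438,.222,.161],1.3)"
```

```text
pos [0.5322 0.1854 0.2993] yang 1.38 F [ 1.2 -1.1  0.9] w 0.0244 gf 0.0 t 1.77 j [-0.1   0.59 -0.52  1.69  0.35  0.96 -0.73]
shift [0.0364 0.0125 0.0792] roll 0.0014
pos [0.5322 0.1854 0.2993] yang 1.38 F [ 1.2 -1.1  0.9] w 0.0244 gf 0.0 t 1.77 j [-0.1   0.59 -0.52  1.69  0.35  0.96 -0.73]
shift [0.0364 0.0125 0.1382] roll 0.0014
```

step_arm(
  series="0.0364 0.0125 0.03 0 0.024; 0.0364 0.0125 0.03 0 0.024; 0.0364 0.0125 0.03 0 0.024; 0.0364 0.0125 0.03 0 0.024; 0.0364 0.0125 0.03 0 0.024",
)

```text
t: 2.18
tool_pos: [0.544, 0.2183, 0.2699]
tool_rot: [0.699, 0.715, -0.001, 0.001]
force: [-0.1, 0.2, 0.8]
width: 0.024
gripper_force: 0.0
```

```bash
python3 -c "
from h import *
plan([.5438,.222,.160],1.3)"
```

```text
pos [0.544  0.2183 0.2699] yang 1.25 F [-0.1  0.2  0.8] w 0.024 gf 0.0 t 2.18 j [-0.17  0.65 -0.5   1.66  0.37  0.93 -0.79]
shift [ 3.900e-03 -1.000e-04  1.099e-01] roll -0.0008
```

step_arm(
  series="0.003 0 0.025 0 0.024; 0.003 0 0.05 0 0.024; 0.003 0 0.07 0 0.024; 0.003 0 0.085 0 0.024; 0.003 0 0.1 0 0.024; 0.003 0 0.11 0 0.024; 0.003 0 0.11 0 0.024; 0.003 0 0.11 0 0.012; 0.003 0 0.11 0 0.004; 0.003 0 0.11 0 0.004; 0.003 0 0.11 0 0.004; 0.003 0 0.11 0 0.004; 0.003 0 0.11 0 0.004",
  grip_force=40,
)

```text
t: 3.27
tool_pos: [0.5447, 0.2219, 0.1607]
tool_rot: [0.699, 0.715, 0.0, 0.001]
force: [0.2, -3.8, 7.1]
width: 0.0094
gripper_force: 39.2
```

```bash
python3 -c "
from h import *
s=sensors.sense()['tool_pos']
import numpy as np
plan(s-np.array([.15*np.cos(.023),.15*np.sin(.023),0]))"
```

```text
pos [0.5447 0.2219 0.1607] yang 1.28 F [ 0.2 -3.8  7.1] w 0.0094 gf 39.2 t 3.27 j [-0.22  0.79 -0.43  1.76  0.48  0.7  -0.89]
shift [-1.0e-04 -1.5e-01 -3.0e-04] roll 0
```

step_arm(
  series="0 -0.001 0 0 0.004; 0 -0.003 0 0 0.004; 0 -0.006 0 0 0.004; 0 -0.011 0 0 0.004; 0 -0.017 0 0 0.004; 0 -0.024 0 0 0.004; 0 -0.032 0 0 0.004; 0 -0.04 0 0 0.004; 0 -0.048 0 0 0.004; 0 -0.056 0 0 0.004; 0 -0.064 0 0 0.004; 0 -0.072 0 0 0.004; 0 -0.08 0 0 0.004; 0 -0.088 0 0 0.004; 0 -0.096 0 0 0.004; 0 -0.104 0 0 0.004; 0 -0.111 0 0 0.004; 0 -0.117 0 0 0.004; 0 -0.121 0 0 0.004; 0 -0.123 0 0 0.004",
)

```text
t: 4.93
tool_pos: [0.4208, 0.2188, 0.1606]
tool_rot: [0.699, 0.715, -0.0, 0.001]
force: [1.4, -3.8, 8.8]
width: 0.0095
gripper_force: 39.5
```

```bash
python3 -c "
from h import *
plan([.4,.22,.16],1.3)
grab('side','side1')
f=grab('top','top1')
p=f['pixels'];cv2.imwrite('pics/crop1.png',cv2.resize(p[220:350,130:300],None,fx=4.5,fy=4.5,interpolation=cv2.INTER_CUBIC))
"
```

```text
pos [0.4208 0.2188 0.1606] yang 1.31 F [ 1.4 -3.8  8.8] w 0.0095 gf 39.5 t 4.93 j [-0.35  0.67 -0.36  2.09  0.52  0.46 -1.09]
shift [ 0.0017 -0.0208  0.0006] roll 0.0001
```

View pics/crop1.png

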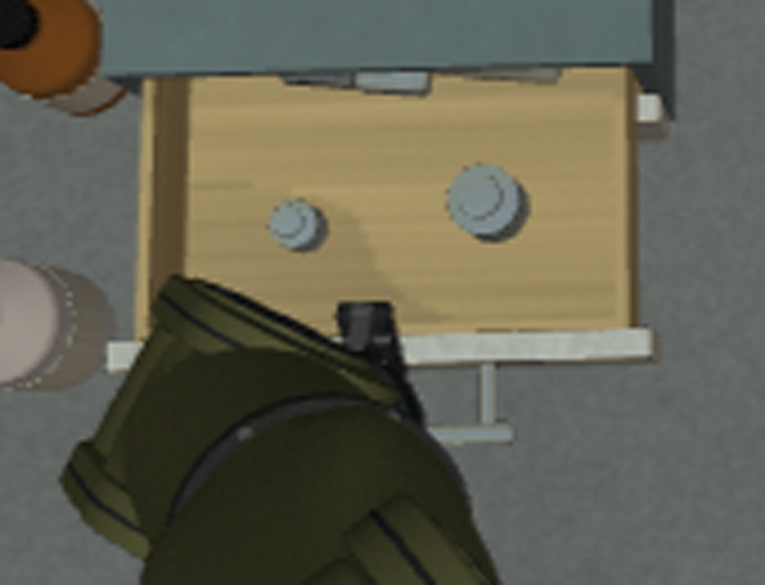

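step_arm(
  series="0 -0.002 0 0 0.004; 0 -0.005 0 0 0.004; 0 -0.008 0 0 0.004; 0 -0.01 0 0 0.004; 0 -0.01 0 0 0.004; 0 -0.01 0 0 0.024; 0 -0.01 0 0 0.024; 0 -0.01 0 0 0.024; 0 -0.01 0 0 0.024; 0 -0.01 -0.02 0 0.024; 0 -0.01 -0.05 0 0.024; 0 -0.01 -0.09 0 0.024; 0 -0.01 -0.12 0 0.06; 0.01 -0.01 -0.13 0 0.06; 0.04 -0.01 -0.13 0 0.06; 0.04 -0.01 -0.13 0 0.06; 0.04 -0.01 -0.13 0 0.06",
)

```text
t: 6.45
tool_pos: [0.4095, 0.2621, 0.2898]
tool_rot: [0.697, 0.717, 0.001, -0.001]
force: [0.7, 0.6, -1.0]
width: 0.0601
gripper_force: 0.0
```

```bash
python3 -c "
from h import *
plan([.4,.22,.16],1.3)
for n in ('top','side'):
    f=grab(n,n+'2')
    P,ok=cloud(f)
    m=ok&(P[...,2]>.135)&(P[...,2]<.17)&(P[...,0]>.455)&(P[...,0]<.56)&(P[...,1]>.1)&(P[...,1]<.31)
    nn,l,st,c=cv2.connectedComponentsWithStats(m.astype(np.uint8))
    for i in range(1,nn):
        q=P[l==i]
        if len(q)>15:print(n,len(q),q.min(0).round(4),q.max(0).round(4),np.median(q,0).round(4),c[i].round(1))
        if len(q)>15:
            k=q[q[:,2]>q[:,2].max()-.005];print('   top',len(k),cv2.minEnclosingCircle(k[:,:2].astype(np.float32)),k.mean(0).round(4))
p=np.load('side2.npz')['pixels'];cv2.imwrite('pics/crop2.png',cv2.resize(p[110:280,180:400],None,fx=3.5,fy=3.5,interpolation=cv2.INTER_CUBIC))
"
```

```text
pos [0.4095 0.2621 0.2898] yang 1.56 F [ 0.7  0.6 -1. ] w 0.0601 gf 0.0 t 6.45 j [-0.31  0.49 -0.53  1.92  0.33  0.82 -1.  ]
shift [-0.0421 -0.0107  0.1297] roll 0.0045
top 195 [0.5146 0.1581 0.1358] [0.5519 0.1934 0.1699] [0.532  0.1741 0.1535] [237.6 267.7]
   top 46 ((0.5338364243507385, 0.1761956512928009), 0.010998656041920185) [0.5337 0.1764 0.1673]
top 87 [0.5103 0.266  0.1354] [0.5339 0.2903 0.155 ] [0.5219 0.2773 0.1412] [194.7 272.7]
   top 23 ((0.5217646360397339, 0.27810803055763245), 0.006436796858906746) [0.5237 0.279  0.1521]
side 48 [0.5097 0.2599 0.1351] [0.5332 0.2832 0.1522] [0.5216 0.2744 0.14  ] [262.1 179.6]
   top 15 ((0.5223778486251831, 0.27737993001937866), 0.008684860542416573) [0.5223 0.2762 0.15  ]
side 170 [0.5148 0.1538 0.1352] [0.5515 0.189  0.1696] [0.5324 0.1669 0.1512] [270.5 199.9]
   top 28 ((0.530293345451355, 0.17438438534736633), 0.011840996332466602) [0.5333 0.1733 0.167 ]
```

View pics/crop2.png

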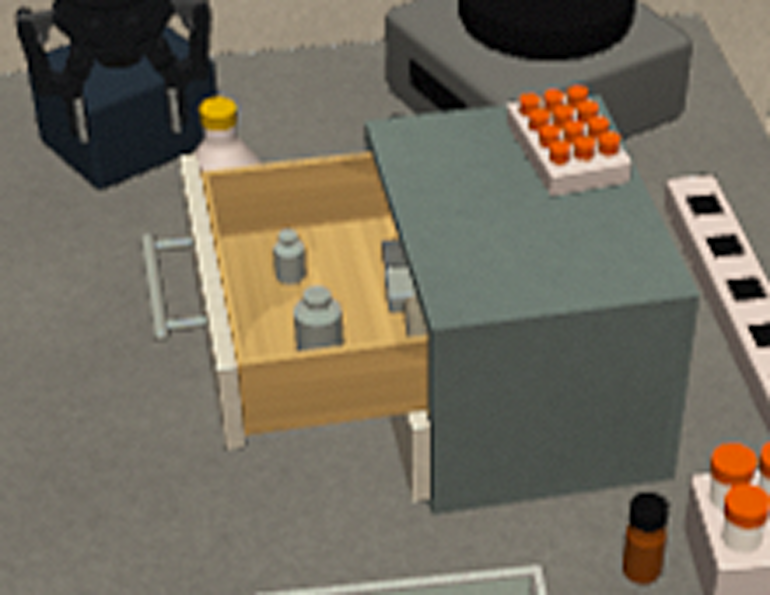

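View pics/top2.png

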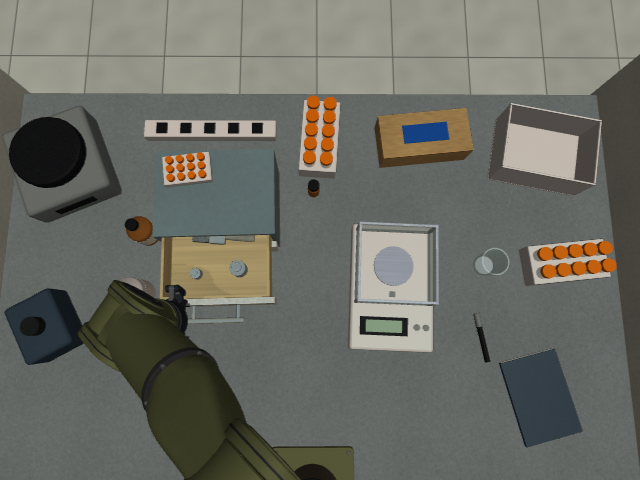

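step_arm(
  series="-0.04 0 0 0.12 0.06; -0.06 0.03 0 0.24 0.06; -0.06 0.03 0 0.36 0.06; -0.06 0.03 0 0.36 0.06",
)

```text
t: 6.88
tool_pos: [0.4422, 0.1979, 0.289]
tool_rot: [0.818, 0.575, -0.001, 0.001]
force: [-0.4, 1.2, -0.0]
width: 0.0597
gripper_force: 0.0
```

```bash
python3 -c "
from h import *
plan([.5332,.175,.25],91.3)"
```

```text
pos [0.4422 0.1979 0.289 ] yang -19.75 F [-0.4  1.2 -0. ] w 0.0597 gf 0.0 t 6.88 j [-0.24  0.48 -0.42  1.92  0.27  0.8  -1.15]
shift [0.0093 0.0934 0.039 ] roll 1.2034
```

step_arm(
  series="0.003 0.03 0 -0.12 0.06; 0.006 0.06 0 -0.24 0.06; 0.0093 0.0934 0 -0.36 0.06; 0.0093 0.0934 0 -0.48 0.06; 0.0093 0.0934 0 -0.6 0.06; 0.0093 0.0934 0 -0.72 0.06; 0.0093 0.0934 0 -0.84 0.06; 0.0093 0.0934 0 -0.96 0.06; 0.0093 0.0934 0 -1.08 0.06; 0.0093 0.0934 0 -1.2 0.06; 0.0093 0.0934 0 -1.32 0.06; 0.0093 0.0934 0 -1.44 0.06; 0.0093 0.0934 0 -1.56 0.06; 0.0093 0.0934 0 -1.68 0.06; 0.0093 0.0934 0 -1.8 0.06; 0.0093 0.0934 0.01 -1.938 0.06; 0.0093 0.0934 0.02 -1.938 0.06; 0.0093 0.0934 0.02 -1.938 0.06; 0.0093 0.0934 0.02 -1.938 0.06",
)

```text
t: 8.47
tool_pos: [0.5318, 0.1786, 0.2688]
tool_rot: [-0.015, 1.0, -0.0, -0.001]
force: [-0.4, 0.7, 0.2]
width: 0.0598
gripper_force: 0.0
```

```bash
python3 -c "
from h import *
plan([.5332,.175,.140],91.3)"
```

```text
pos [0.5318 0.1786 0.2688] yang 91.73 F [-0.4  0.7  0.2] w 0.0598 gf 0.0 t 8.47 j [ 0.12  0.73 -0.94  1.72  0.67  1.05  0.55]
shift [-0.0016 -0.0035  0.1288] roll 0.0075
```

step_arm(
  series="-0.0016 -0.0035 0.02 0.0075 0.06; -0.0016 -0.0035 0.04 0.0075 0.06; -0.0016 -0.0035 0.05 0.0075 0.06; -0.0016 -0.0035 0.05 0.0075 0.06; -0.0016 -0.0035 0.05 0.0075 0.06",
)

```text
t: 8.88
tool_pos: [0.5341, 0.1758, 0.2199]
tool_rot: [-0.012, 1.0, 0.0, -0.0]
force: [0.7, 0.3, -1.2]
width: 0.0597
gripper_force: 0.0
```

```bash
python3 -c "
from h import *
plan([.5332,.175,.140],91.3)"
```

```text
pos [0.5341 0.1758 0.2199] yang 91.36 F [ 0.7  0.3 -1.2] w 0.0597 gf 0.0 t 8.88 j [ 0.1   0.78 -0.89  1.77  0.74  0.95  0.49]
shift [ 0.0009 -0.0008  0.0799] roll 0.0011
```

step_arm(
  series="0.0005 0 0.02 0 0.06; 0.0005 0 0.04 0 0.06; 0.0005 0 0.055 0 0.06; 0.0005 0 0.07 0 0.06; 0.0005 0 0.08 0 0.06; 0.0005 0 0.08 0 0.06; 0.0005 0 0.08 0 0.05; 0.0005 0 0.08 0 0.044; 0.0005 0 0.08 0 0.038; 0.0005 0 0.08 0 0.03; 0.0005 0 0.08 0 0.03; 0.0005 0 0.08 0 0.03; 0.0005 0 0.08 0 0.03",
  grip_force=60,
)

```text
t: 9.97
tool_pos: [0.5344, 0.1764, 0.1411]
tool_rot: [-0.012, 1.0, 0.001, 0.001]
force: [-0.5, 2.0, 6.4]
width: 0.0362
gripper_force: 60.0
```

```bash
python3 -c "
from h import *
plan([.5332,.175,.27],91.3)"
```

```text
pos [0.5344 0.1764 0.1411] yang 91.37 F [-0.5  2.   6.4] w 0.0362 gf 60.0 t 9.97 j [ 0.05  0.88 -0.8   1.84  0.87  0.81  0.38]
shift [ 0.0009 -0.0012 -0.1289] roll 0.0011
```

step_arm(
  series="0 0 -0.003 0 0.03; 0 0 -0.01 0 0.03; 0 0 -0.02 0 0.03; 0 0 -0.035 0 0.03; 0 0 -0.05 0 0.03; 0 0 -0.07 0 0.03; 0 0 -0.09 0 0.03; 0 0 -0.11 0 0.03; 0 0 -0.125 0 0.03; 0 0 -0.13 0 0.03; 0 0 -0.13 0 0.03; 0 0 -0.13 0 0.03",
)

```text
t: 10.97
tool_pos: [0.5333, 0.1748, 0.2692]
tool_rot: [-0.012, 1.0, -0.001, -0.0]
force: [0.4, 0.3, -5.0]
width: 0.0364
gripper_force: 60.5
```

```bash
python3 -c "
from h import *
plan([.5455,-.2045,.27],87.4)
f=grab('side','side3')
p=f['pixels'];cv2.imwrite('pics/crop3.png',cv2.resize(p[80:280,180:400],None,fx=3,fy=3,interpolation=cv2.INTER_CUBIC))
"
```

```text
pos [0.5333 0.1748 0.2692] yang 91.35 F [ 0.4  0.3 -5. ] w 0.0364 gf 60.5 t 10.97 j [ 0.12  0.73 -0.93  1.72  0.67  1.05  0.55]
shift [-0.0032 -0.3795 -0.0004] roll 0.069
```

View pics/crop3.png

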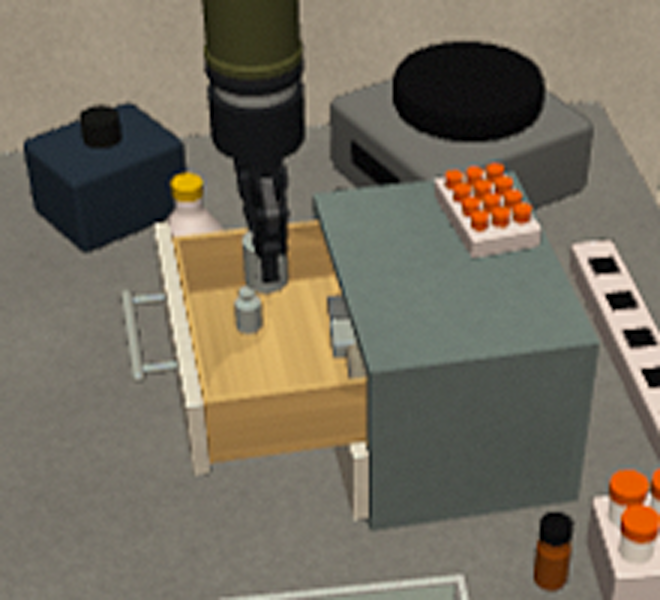

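step_arm(
  series="0 -0.005 0 0 0.03; 0 -0.015 0 0 0.03; 0 -0.03 0 0 0.03; -0.001 -0.05 0 0.01 0.03; -0.001 -0.075 0 0.02 0.03; -0.001 -0.1 0 0.03 0.03; -0.001 -0.125 0 0.04 0.03; -0.002 -0.15 0 0.05 0.03; -0.002 -0.175 0 0.06 0.03; -0.002 -0.2 0 0.069 0.03; -0.002 -0.225 0 0.069 0.03; -0.003 -0.25 0 0.069 0.03; -0.003 -0.275 0 0.069 0.03; -0.003 -0.3 0 0.069 0.03; -0.003 -0.325 0 0.069 0.03; -0.003 -0.345 0 0.069 0.03; -0.003 -0.36 0 0.069 0.03; -0.003 -0.372 0 0.069 0.03; -0.003 -0.3795 0 0.069 0.03; -0.003 -0.3795 0 0.069 0.03",
)

```text
t: 12.68
tool_pos: [0.545, -0.2063, 0.2689]
tool_rot: [0.024, 1.0, -0.001, -0.001]
force: [-0.0, -0.2, -5.6]
width: 0.0364
gripper_force: 60.6
```

step_arm(
  series="0 0 0 0 0.03; 0 0 0 0 0.03; 0 0 0 0 0.03",
)

```text
t: 12.93
tool_pos: [0.5458, -0.2023, 0.2699]
tool_rot: [0.021, 1.0, 0.0, 0.0]
force: [-0.3, 0.3, -4.0]
width: 0.0361
gripper_force: 60.6
```

```bash
python3 -c "
from h import *
plan([.5455,-.2045,.16],87.4)
for n in ('top','side'):
    f=grab(n,n+'4'); p=f['pixels']
    P,ok=cloud(f)
    m=ok&(P[...,2]>.225)&(P[...,2]<.262)&(abs(P[...,0]-.5455)<.06)&(abs(P[...,1]+.2045)<.06)
    q=P[m]
    if len(q): print(n,len(q),q.min(0),q.max(0))
cv2.imwrite('pics/crop4.png',cv2.resize(p[220:400,190:370],None,fx=3,fy=3,interpolation=cv2.INTER_CUBIC))
"
```

```text
pos [ 0.5458 -0.2023  0.2699] yang 87.55 F [-0.3  0.3 -4. ] w 0.0361 gf 60.6 t 12.93 j [ 0.79  0.76 -0.96  1.66  0.69  1.1   1.16]
shift [ 0.0003 -0.0023  0.1099] roll 0.0027
top 28 [ 0.52556686 -0.20684622  0.2414544 ] [ 0.5394383  -0.17258387  0.26140354]
side 95 [ 0.52652866 -0.23515061  0.23363374] [ 0.56380522 -0.2025513   0.2613321 ]
```

View pics/crop4.png

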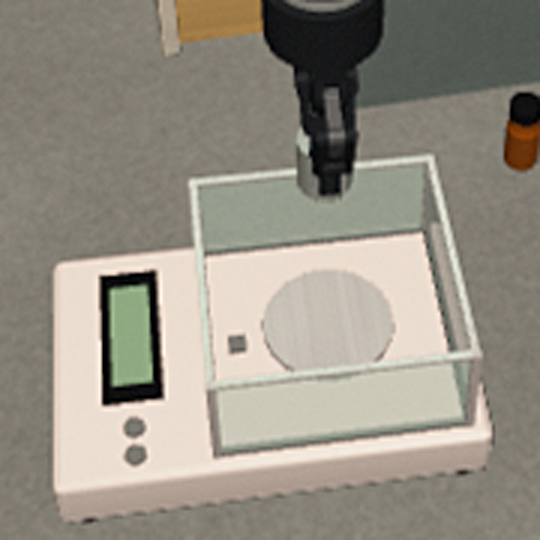

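step_arm(
  series="0 -0.001 0.005 0.002 0.03; 0 -0.002 0.015 0.002 0.03; 0 -0.002 0.03 0.002 0.03; 0 -0.002 0.045 0.002 0.03; 0 -0.002 0.06 0.002 0.03; 0 -0.002 0.075 0.002 0.03; 0 -0.002 0.09 0.002 0.03; 0 -0.002 0.105 0.002 0.03; 0 -0.002 0.12 0.002 0.03; 0 -0.002 0.132 0.002 0.03; 0 -0.002 0.14 0.002 0.03; 0 -0.002 0.145 0.002 0.03; 0 -0.002 0.148 0.002 0.03; 0 -0.002 0.148 0.002 0.03; 0 -0.002 0.148 0.002 0.03",
)

```text
t: 14.28
tool_pos: [0.546, -0.2059, 0.1221]
tool_rot: [0.024, 1.0, -0.0, 0.001]
force: [-0.3, 0.3, -3.4]
width: 0.0366
gripper_force: 60.6
```

step_arm(
  series="0 0 0.001 0 0.03; 0 0 0.002 0 0.03; 0 0 0.003 0 0.03; 0 0 0.004 0 0.03; 0 0 0.005 0 0.03; 0 0 0.006 0 0.03; 0 0 0.007 0 0.03; 0 0 0.007 0 0.03",
)

```text
t: 14.95
tool_pos: [0.5454, -0.2059, 0.1144]
tool_rot: [0.024, 1.0, 0.0, -0.0]
force: [-0.3, -0.3, -3.5]
width: 0.0362
gripper_force: 60.6
```

step_arm(
  series="0 0.001 0.0005 0 0.03; 0 0.001 0.001 0 0.03; 0 0.001 0.0015 0 0.03; 0 0.001 0.002 0 0.03; 0 0.001 0.002 0 0.03; 0 0.001 0.002 0 0.03",
)

```text
t: 15.45
tool_pos: [0.5456, -0.2049, 0.1126]
tool_rot: [0.024, 1.0, -0.0, -0.0]
force: [0.6, 0.5, -4.4]
width: 0.0362
gripper_force: 60.6
```

step_arm(
  series="0 0 0.0005 0 0.03; 0 0 0.001 0 0.03; 0 0 0.001 0 0.03",
)

```text
t: 15.7
tool_pos: [0.5457, -0.205, 0.1122]
tool_rot: [0.024, 1.0, -0.0, 0.0]
force: [-1.9, 0.1, 2.0]
width: 0.0365
gripper_force: 61.2
```

step_arm(
  series="0 0 0.0005 0 0.03; 0 0 0.001 0 0.03; 0 0 0.001 0 0.03",
)

```text
t: 15.95
tool_pos: [0.5457, -0.2049, 0.1122]
tool_rot: [0.024, 1.0, -0.001, 0.0]
force: [-4.2, -0.0, 9.0]
width: 0.0365
gripper_force: 62.3
```

step_arm(
  series="0 0 -0.001 0 0.034; 0 0 -0.001 0 0.036; 0 0 -0.001 0 0.038; 0 0 -0.001 0 0.04; 0 0 -0.001 0 0.044; 0 0 -0.001 0 0.05; 0 0 -0.001 0 0.058; 0 0 -0.001 0 0.06; 0 0 -0.001 0 0.06",
  grip_force=20,
)

```text
t: 16.7
tool_pos: [0.5457, -0.2049, 0.1116]
tool_rot: [0.024, 1.0, 0.0, 0.0]
force: [-0.2, 0.3, -0.6]
width: 0.0605
gripper_force: 0.0
```

step_arm(
  series="0 0 -0.005 0 0.06; 0 0 -0.012 0 0.06; 0 0 -0.025 0 0.06; 0 0 -0.04 0 0.06; 0 0 -0.06 0 0.06; 0 0 -0.09 0 0.06; 0 0 -0.12 0 0.06; 0 0 -0.15 0 0.06; 0 0 -0.17 0 0.06; 0 0 -0.18 0 0.06; 0 0.02 -0.18 0 0.06; 0 0.05 -0.18 0 0.06; 0 0.09 -0.18 0 0.06; 0 0.13 -0.18 0 0.06; 0 0.17 -0.18 0 0.06; 0 0.2 -0.18 0 0.06; 0 0.22 -0.18 0 0.024; 0 0.22 -0.18 0 0.024; 0 0.22 -0.18 0 0.024",
)

```text
t: 18.28
tool_pos: [0.5557, 0.0161, 0.292]
tool_rot: [0.022, 1.0, -0.0, 0.0]
force: [0.4, -0.0, 0.5]
width: 0.0247
gripper_force: 0.0
```

```bash
python3 -c "
from h import *
for n in ('top','side'):
    f=grab(n,n+'5'); p=f['pixels']
    P,ok=cloud(f)
    m=ok&(P[...,2]>.09)&(P[...,2]<.146)&(abs(P[...,0]-.5455)<.06)&(abs(P[...,1]+.2045)<.06)
    q=P[m]
    if len(q): print(n,len(q),q.min(0),q.max(0))
    m=ok&(abs(P[...,2]-.16)<.007)&(P[...,0]>.38)&(P[...,0]<.43)&(P[...,1]>.1)&(P[...,1]<.33)
    q=P[m]
    if len(q): print('handle',len(q),q.mean(0),q.min(0),q.max(0))
plan([.411,.2195,.26],1.3)
a=np.load('top5.npz')['pixels'][200:340,130:450]
b=p[140:400,190:400]
c=np.zeros((590,800,3),np.uint8);c[:350]=cv2.resize(a,(800,350),interpolation=cv2.INTER_CUBIC)
b=p[270:390,200:360];c[350:,:320]=cv2.resize(b,(320,240),interpolation=cv2.INTER_CUBIC)
b=p[120:270,230:400];c[350:,400:672]=cv2.resize(b,(272,240),interpolation=cv2.INTER_CUBIC)
cv2.imwrite('pics/crop5.png',c)
"
```

```text
top 81 [ 0.53628801 -0.22067318  0.11881777] [ 0.56113374 -0.19258709  0.14180021]
handle 311 [0.41320732 0.22208226 0.16110328] [0.40529508 0.15650866 0.15400808] [0.42981683 0.28554541 0.16674656]
side 319 [ 0.52734079 -0.22557319  0.09007408] [ 0.56291882 -0.19091028  0.14051113]
handle 146 [0.41387263 0.2139026  0.15900388] [0.40587127 0.1533039  0.15321753] [0.42973802 0.28236592 0.16406468]
pos [0.5559 0.0133 0.2915] yang 87.2 F [-1.3 -0.3 -0.4] w 0.024 gf 0.0 t 18.38 j [ 0.43  0.7  -0.96  1.71  0.64  1.08  0.79]
shift [0.1547 0.1989 0.0312] roll 1.4993
```

View pics/crop5.png

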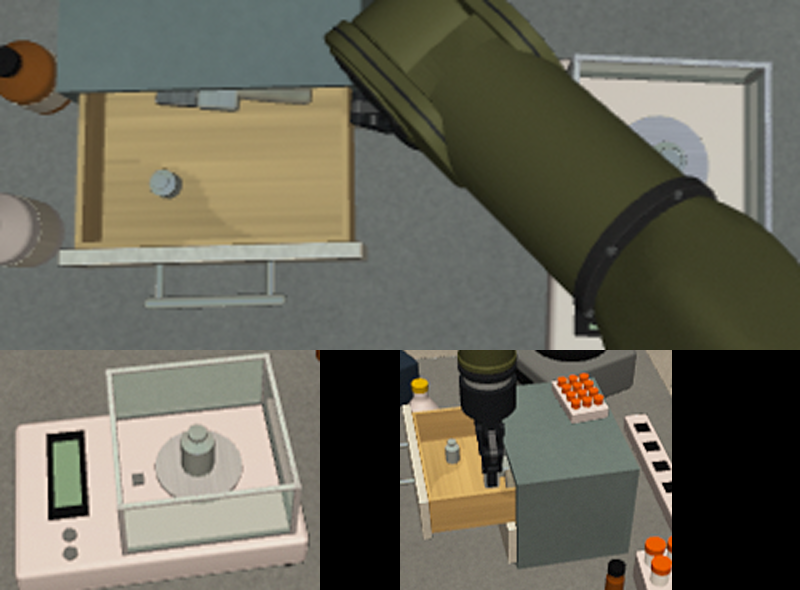

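step_arm(
  series="0.02 0.02 0 0.12 0.024; 0.04 0.04 0 0.24 0.024; 0.06 0.06 0 0.36 0.024; 0.08 0.09 0 0.48 0.024; 0.1 0.12 0 0.6 0.024; 0.12 0.15 0 0.72 0.024; 0.14 0.18 0 0.84 0.024; 0.1547 0.1989 0 0.96 0.024; 0.1547 0.1989 0 1.08 0.024; 0.1547 0.1989 0 1.2 0.024; 0.1547 0.1989 0 1.32 0.024; 0.1547 0.1989 0 1.44 0.024; 0.1547 0.1989 0.01 1.5 0.024; 0.1547 0.1989 0.02 1.5 0.024; 0.1547 0.1989 0.03 1.5 0.024; 0.1547 0.1989 0.03 1.5 0.024; 0.1547 0.1989 0.03 1.5 0.024; 0.1547 0.1989 0.03 1.5 0.024",
)

```text
t: 19.88
tool_pos: [0.4115, 0.2203, 0.262]
tool_rot: [0.699, 0.715, 0.0, 0.0]
force: [0.7, 0.8, 0.0]
width: 0.0242
gripper_force: 0.0
```

```bash
python3 -c "
from h import *
plan([.411,.2195,.16],1.3)"
```

```text
pos [0.4115 0.2203 0.262 ] yang 1.26 F [0.7 0.8 0. ] w 0.0242 gf 0.0 t 19.88 j [-0.25  0.51 -0.52  2.01  0.37  0.72 -0.97]
shift [-0.0008 -0.0006  0.102 ] roll -0.0007
```

step_arm(
  series="0 0 0.025 0 0.024; 0 0 0.05 0 0.024; 0 0 0.07 0 0.024; 0 0 0.085 0 0.024; 0 0 0.096 0 0.024; 0 0 0.102 0 0.024; 0 0 0.102 0 0.024; 0 0 0.102 0 0.012; 0 0 0.102 0 0.004; 0 0 0.102 0 0.004; 0 0 0.102 0 0.004; 0 0 0.102 0 0.004; 0 0 0.102 0 0.004",
  grip_force=40,
)

```text
t: 20.97
tool_pos: [0.4118, 0.221, 0.1604]
tool_rot: [0.699, 0.715, 0.001, 0.0]
force: [1.2, -1.6, 6.4]
width: 0.0093
gripper_force: 39.2
```

step_arm(
  series="0 0.001 0 0 0.004; 0 0.003 0 0 0.004; 0 0.006 0 0 0.004; 0 0.011 0 0 0.004; 0 0.017 0 0 0.004; 0 0.024 0 0 0.004; 0 0.032 0 0 0.004; 0 0.04 0 0 0.004; 0 0.048 0 0 0.004; 0 0.056 0 0 0.004; 0 0.064 0 0 0.004; 0 0.072 0 0 0.004; 0 0.08 0 0 0.004; 0 0.088 0 0 0.004; 0 0.096 0 0 0.004; 0 0.104 0 0 0.004; 0 0.111 0 0 0.004; 0 0.117 0 0 0.004; 0 0.121 0 0 0.004; 0 0.123 0 0 0.004",
)

```text
t: 22.63
tool_pos: [0.5347, 0.224, 0.1604]
tool_rot: [0.699, 0.715, 0.001, 0.0]
force: [-1.4, -0.8, 5.5]
width: 0.009
gripper_force: 39.3
```

step_arm(
  series="0 0.002 0 0 0.004; 0 0.004 0 0 0.004; 0 0.006 0 0 0.004; 0 0.008 0 0 0.004; 0 0.01 0 0 0.004; 0 0.012 0 0 0.004; 0 0.013 0 0 0.004; 0 0.014 0 0 0.004; 0 0.014 0 0 0.004",
)

```text
t: 23.38
tool_pos: [0.5482, 0.2244, 0.1604]
tool_rot: [0.699, 0.715, 0.001, 0.0]
force: [-0.2, 0.3, 5.6]
width: 0.0094
gripper_force: 39.2
```

step_arm(
  series="0 0.001 0 0 0.004; 0 0.002 0 0 0.004; 0 0.003 0 0 0.004; 0 0.004 0 0 0.004; 0 0.004 0 0 0.004",
)

```text
t: 23.8
tool_pos: [0.5522, 0.2245, 0.1604]
tool_rot: [0.699, 0.715, 0.001, 0.0]
force: [0.0, 0.1, 5.1]
width: 0.0097
gripper_force: 39.2
```

step_arm(
  series="0 0.001 0 0 0.004; 0 0.0015 0 0 0.004; 0 0.002 0 0 0.004; 0 0.002 0 0 0.004",
)

```text
t: 24.13
tool_pos: [0.554, 0.2245, 0.1604]
tool_rot: [0.699, 0.715, 0.001, 0.0]
force: [-0.5, -0.4, 4.8]
width: 0.0093
gripper_force: 39.2
```

step_arm(
  series="0 0.001 0 0 0.004; 0 0.0015 0 0 0.004; 0 0.002 0 0 0.004; 0 0.002 0 0 0.004",
)

```text
t: 24.47
tool_pos: [0.5545, 0.2246, 0.1604]
tool_rot: [0.699, 0.716, -0.001, -0.001]
force: [-4.0, -1.3, 9.0]
width: 0.0096
gripper_force: 39.6
```

step_arm(
  series="0 0.0005 0 0 0.004; 0 0.001 0 0 0.004; 0 0.001 0 0 0.004",
)

```text
t: 24.72
tool_pos: [0.5545, 0.2246, 0.1604]
tool_rot: [0.698, 0.716, -0.002, -0.001]
force: [-6.5, -0.5, 9.9]
width: 0.0098
gripper_force: 39.7
```

step_arm(
  series="0 0.001 0 0 0.004; 0 0.001 0 0 0.004; 0 -0.001 0 0 0.004; 0 -0.001 0 0 0.01; 0 -0.001 0 0 0.016; 0 -0.001 0 0 0.022; 0 -0.001 0 0 0.024; 0 -0.001 0 0 0.024; 0 -0.001 -0.01 0 0.024; 0 -0.001 -0.03 0 0.024; 0 -0.001 -0.06 0 0.024; 0 -0.001 -0.09 0 0.024; 0 -0.02 -0.12 0 0.024; 0 -0.05 -0.13 0 0.024; -0.03 -0.08 -0.13 0 0.024; -0.07 -0.11 -0.13 0 0.024; -0.11 -0.13 -0.13 0 0.024; -0.15 -0.13 -0.13 0 0.024; -0.17 -0.13 -0.13 0 0.024; -0.17 -0.13 -0.13 0 0.024",
)

```text
t: 26.38
tool_pos: [0.4301, 0.0438, 0.2895]
tool_rot: [0.702, 0.712, -0.003, 0.001]
force: [0.6, 0.1, -1.4]
width: 0.0242
gripper_force: 0.0
```

```bash
python3 -c "
from h import *
plan([.411,.2195,.16],1.3)
for n in ('top','side'):
    f=grab(n,n+'6')
    P,ok=cloud(f)
    m=ok&(abs(P[...,2]-.16)<.007)&(P[...,0]>.53)&(P[...,0]<.58)&(P[...,1]>.1)&(P[...,1]<.33)
    q=P[m]
    if len(q): b=q[q[:,0]<np.median(q[:,0])+.008];print('handle',len(q),b.mean(0))
a=np.load('top6.npz')['pixels'];b=f['pixels']
cv2.imwrite('pics/c6.png',np.hstack([cv2.resize(a[90:390,100:500],(400,300)),b[110:410,190:590]]))
"
```

```text
pos [0.4301 0.0438 0.2895] yang 0.76 F [ 0.6  0.1 -1.4] w 0.0242 gf 0.0 t 26.38 j [ 0.19  0.43 -0.57  2.05  0.34  0.76 -0.59]
shift [ 0.1767 -0.0165  0.1285] roll -0.0094
handle 314 [0.55377229 0.22477645 0.16125424]
handle 156 [0.55371137 0.21849024 0.15965193]
```

View pics/c6.png

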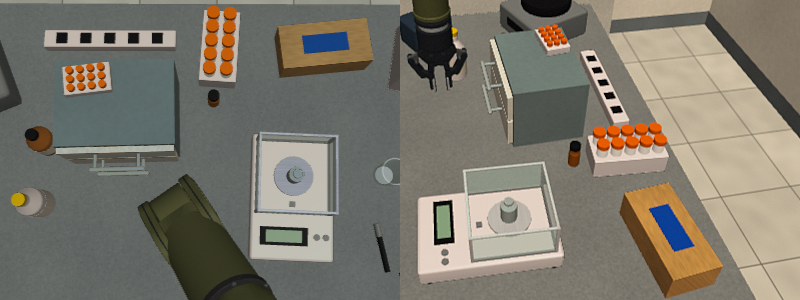

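The drawer is shut with its handle in line with the lower one, and the weight stands upright in the middle of the pan. The other things on the bench have not moved.

```bash
python3 -c "
from cell import arm
print(arm.job_done())"
```

```text
the job is handed in; nothing more can be done
None
```

The job is handed in at about 26 s: the larger weight stands upright in the middle of the pan and the top drawer is pushed shut to its stop; the smaller weight was standing in my last view before closing, but I could not see it afterwards.

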